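Put the vegetables away in stacking trays

TASK

Put the vegetables away in the two trays: both brown onions go into the grey tray, then lift the white tray by its middle grip, turn it end for end against the grey one (orange ends opposite) and stack it on top, so that it sits on the grey tray's lugs inside the rim without resting on the onions. Then put both tomatoes into the white tray. Set each vegetable down on the tray floor rather than dropping it, and leave the apple and the orange where they lie.

Things in the scene. Friction and masses are not known exactly. Their poses are not given: they have to be found in the camera images.
- tray_grey: Lower tray, mid-grey, loose. Sizes in mm: rim 240 (x) x 190 (y), base 216 x 166, walls 3, 68 tall, 220 g. Origin: centre of underside; x points to the end with orange rim and a lip 14 beyond it. A rib along y (36 wide below, 12 on top) halves it: two bays, floor 4 above the underside, clear from |x| 18 to 82 and |y| to 80; best set things at x = +-52, y = 0. A grip like the white tray's tops the rib.
- grey_seat (a point): On the grey tray, 62 mm above its origin, axes as the tray: where the white tray's origin comes to rest when stacked, 8 mm play each way. Two lugs at each end, flat tops at this height 6 below the rim, 20 wide, 25 deep from the wall: at y = +-62 at the orange end, +-28 at the other. If the orange ends are opposed, the upper base lands on the lugs; if together, its hollows clear the lugs and it sinks in.
- tray_white: Upper tray, cream-white, loose, empty; same shape, sizes, bays, lugs and axes as the grey one (origin: centre of underside; x to the orange end). It starts with its orange end pointing roughly the same way as the grey one's, within 0.4 rad, so it must be turned about half a turn.
- white_grip (a point): Centre of the white tray's carrying grip, 55 mm above its origin, axes as the tray: an upright bar 12 mm thick in x, about 105 long in y, flat upright faces from 44 to 66 mm above the underside (grip top 2 below the rim). Pinch it from above, closing along the tray's x; the tray hangs balanced.
- onion_a: Brown onion, loose, standing on its flat root end, pointed straw-coloured neck upward: 54 across at 20 to 29 high, 50 tall with the neck, 90 g. Origin: centre of its underside. Yaw has no meaning. The two onions are alike.
- onion_b: Brown onion, loose, standing on its flat root end, pointed straw-coloured neck upward: 54 across at 20 to 29 high, 50 tall with the neck, 90 g. Origin: centre of its underside. Yaw has no meaning. The two onions are alike.
- tomato_a: Ripe tomato, loose, standing upright: scarlet with a five-pointed green star on top, 58 across at 20 to 30 high, 46 tall, 100 g. Origin: centre of its underside. Yaw has no meaning. The two tomatoes are alike.
- tomato_b: Ripe tomato, loose, standing upright: scarlet with a five-pointed green star on top, 58 across at 20 to 30 high, 46 tall, 100 g. Origin: centre of its underside. Yaw has no meaning. The two tomatoes are alike.
- apple: Look-alike, stays where it is: dark red apple with a yellow-green crown and a thin brown stalk, 60 across, 53 tall without the stalk. Origin: centre of its underside.
- orange: Look-alike, stays where it is: bright orange-coloured orange with a small green button on top, 60 across, 54 tall. Origin: centre of its underside.
Things that resemble listed ones, but are neither listed nor needed, are in the scene too. Leave any turquoise look-alike of the onion_b alone.

How it is judged:
By the outcome, as a careful person would: the job done as asked, in the order asked, and still so for the second after the job is handed in, with the robot touching nothing.
It also fails if it takes over 141 s, if anything falls off the work surface, if the arm or the gripper's body presses on something with over 40 N, if the wrist force passes 120 N, or if a joint passes its speed limit or range.

ROBOT

A 7-joint arm with a two-finger parallel gripper is mounted at the origin on the work surface. World frame = base frame: x ahead of the robot, y to its left, z up, the work surface at z = 0. Lengths are in m, angles in rad, forces in N, time in s.
With the tool pointing down it reaches from about 0.4 to 0.85 m from the base axis. Payload 10.4 kg.
Tool frame: the origin (TCP) lies between the finger pads; the fingertips stand 14 mm ahead of it and the grasp point (between the pads) lies 5 mm behind it; z points along the fingers, y is the line along which they close (so a half turn about z gives the same grasp; the last joint's range is limited). The gripper opens to 87 mm and grips with 3 to 60 N. Pads are 19 mm wide; open, the fingers measure 117 mm over their backs; the gripper's body (75 mm by 190 mm) begins 51 mm behind the grasp point.
Start: joints at [1.315, 0.332, -0.065, 1.46, 0.022, 1.35, -0.088], TCP at [0.144, -0.608, 0.237] pointing down, gripper open.
Joint ranges: [-2.6, 2.6], [-0.5, 2.12], [-1.47, 1.34], [0.16, 2.42], [-1.27, 4.41], [0.06, 2.06], [-2.6, 2.6]. Speed limits (rad/s): [2.22, 2.22, 2.79, 2.79, 3.14, 3.14, 3.14].

INTERFACE

Orientations are given as a unit quaternion [w, x, y, z].
In Python, from workcell import env, eyes gives the robot as it stands. Calls block until the motion is done:
- env.move_to(position, orientation): joint-space move of the TCP to a pose.
- env.servo_line(position, attitude=None, speed=0.15): straight line of the TCP; attitude=None keeps the orientation; speed is the mean speed in m/s.
- env.move_j(angles): joint-space move.
- env.gripper_open() and env.clamp(): open the fingers fully, or close them until they stop; the grip force is fixed at half the most.
- env.hold(seconds).
- env.inverse_kinematics(position, orientation): joint angles nearest the present ones, or None.
- eyes.snapshot(name): name is "side" or "top"; returns the picture (480x640x3 uint8, red, green, blue); there is no depth.
- eyes.camera_model(name): a dict with "intrinsics" (3x3 intrinsics, pixels), "R" (3x3) and "t" (3): a world point X has camera coordinates R X + t. Camera axes: x right, y down, z forward; pixel columns grow to the right and rows downward; lengths in m; the calibration is good to about 2 mm. A picture is of the moment at which its call begins. camera_model takes no time and is no camera call.
A pose or a line that the arm cannot do raises env.Unreachable and nothing moves.
- env.close_job(): hands the job in; it is judged then, once.
Readings, each from a call of its own:
- env.current_time(): time.
- env.current_joint_pos(): joint angles.
- env.current_qd(): joint speeds.
- env.current_joint_torque(): joint torques, N m.
- env.current_tool_pos(): TCP position.
- env.current_orientation(): TCP orientation.
- env.current_ft_force(): force on the tool from outside, world axes, zero at the start.
- env.current_ft_torque(): the same for the moment, N m.
- env.current_opening(): finger opening in m.
- env.current_grip_force(): force on a finger pad.
Only numpy, scipy, OpenCV 4.12 (cv2) and the standard library are available. Lean on these libraries where they do the work, as an engineer would, in place of code of your own. Each camera call takes 0.05 s, during which the arm holds its last target. There are 200 camera calls.

## Working session

There is one attempt and no reset: what is moved stays moved. The work goes in short steps, each a Python script; the robot and the scene stay as the last script left them, time stands still between calls to the robot, and variables do not carry over. Pictures are saved under pics/ and viewed, at most 14 in all, crops included, and the job is handed in when it is done.

```bash
ls; mkdir -p pics
python3 - <<'E'
from workcell import env, eyes
import cv2
for n in ("top","side"):
    im=eyes.snapshot(n); cv2.imwrite(f"pics/{n}0.png",im[:,:,::-1])
    m=eyes.camera_model(n); print(n,m["intrinsics"],m["R"],m["t"], -m["R"].T@m["t"])
print(env.current_orientation(),env.current_time(),env.current_opening())
E
```

```text
pics
top [[525.87291789   0.         315.59046408]
 [  0.         525.87291789 231.948192  ]
 [  0.           0.           1.        ]] [[-2.75759924e-02 -9.99608795e-01 -4.67136029e-03]
 [-9.89796659e-01  2.79582321e-02 -1.39717251e-01]
 [ 1.39793195e-01  7.70854975e-04 -9.90180422e-01]] [0.02348423 0.50883969 1.06999948] [0.35471678 0.00842397 1.13069592]
side [[444.34263924   0.         320.26628292]
 [  0.         444.34263924 248.2966835 ]
 [  0.           0.           1.        ]] [[-0.98213211 -0.18750341 -0.01609294]
 [-0.12880695  0.73209462 -0.66891423]
 [ 0.13720525 -0.65488926 -0.74316537]] [0.49743514 0.11252249 0.748594  ] [0.40032968 0.50113985 0.63960223]
[-6.06177743e-04  9.93233558e-01  1.16132355e-01 -8.76504116e-05] 0.1 0.08680030672101008
```

View pics/top0.png

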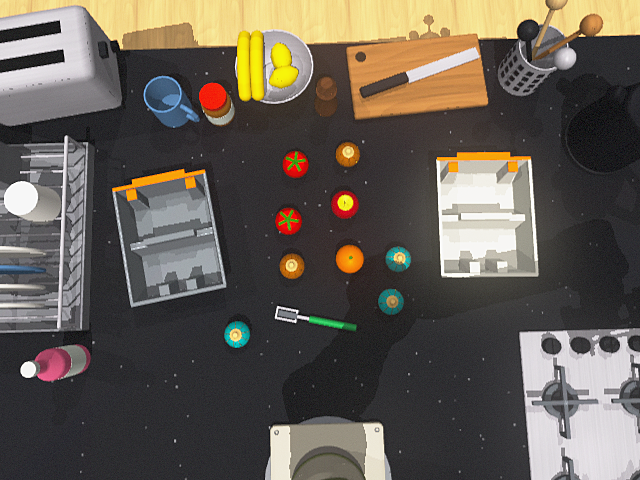

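View pics/side0.png

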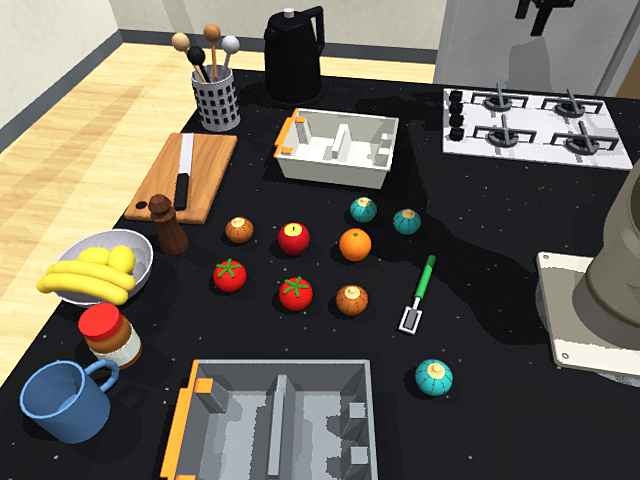

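The top view (col, row) shows:
- **Onions:** brown ones at (347,153) and (291,265). They have brown skin and straw necks. The turquoise balls at (398,258), (390,301) and (236,334) are decoys.
- **Tomatoes:** at (295,163) and (289,220), with green stars.
- **Fruit to leave:** apple at (344,204) with a yellow crown, orange at (350,258) with a button.
- **Trays:** grey centred near (170,237), white near (487,216), both with the orange end up (+x).

Next I'll measure these and make the confirmation crops.

```bash
cat > h.py <<'E'
import numpy as np, cv2
from workcell import env, eyes
def ray(n,uv):
    m=eyes.camera_model(n); d=np.linalg.inv(m["intrinsics"])@[uv[0],uv[1],1]
    return -m["R"].T@m["t"], m["R"].T@d
def onz(n,uv,z):
    c,d=ray(n,uv); return c+d*(z-c[2])/d[2]
def tri(a,b):
    (c,d),(e,f)=ray("top",a),ray("side",b)
    s=np.linalg.lstsq(np.c_[d,-f],e-c,rcond=None)[0]
    p,q=c+s[0]*d,e+s[1]*f
    return (p+q)/2, np.linalg.norm(p-q)
def pix(n,X):
    m=eyes.camera_model(n); p=m["intrinsics"]@(m["R"]@np.asarray(X,float)+m["t"]); return p[:2]/p[2]
def blob(im,uv,r=26):
    """centre of the coloured (saturated) blob at uv; im RGB"""
    hsv=cv2.cvtColor(im,cv2.COLOR_RGB2HSV)
    m=((hsv[...,1]>90)&(hsv[...,2]>45)).astype(np.uint8)
    k=np.zeros_like(m); cv2.circle(k,tuple(int(v) for v in uv),r,1,-1); m&=k
    m=cv2.morphologyEx(m,cv2.MORPH_OPEN,np.ones((3,3)))
    c=max(cv2.findContours(m,cv2.RETR_EXTERNAL,cv2.CHAIN_APPROX_NONE)[0],key=cv2.contourArea)
    return cv2.minEnclosingCircle(cv2.convexHull(c))
E
python3 - <<'E'
from h import *
t=cv2.imread("pics/top0.png")[:,:,::-1].copy(); s=cv2.imread("pics/side0.png")[:,:,::-1].copy()
P=dict(onion1=((347,153),(239,230)),onion2=((291,265),(352,300)),tom1=((295,163),(229,276)),tom2=((289,220),(295,294)),apple=((344,204),(294,239)),orange=((350,258),(355,245)))
for k,(a,b) in P.items():
    A,ra=blob(t,a,19);B,rb=blob(s,b,24); p,e=tri(A,B); print(k,np.round(A,1),round(ra,1),np.round(B,1),round(rb,1),"tri",p.round(4),"gap",round(e,4),"z25",onz("top",A,.025)[:2].round(4),onz("side",B,.025)[:2].round(4))
g=cv2.resize(t[155:315,100:235],None,fx=2.9,fy=2.9,interpolation=cv2.INTER_CUBIC)
w=cv2.resize(t[140:300,425:560],None,fx=2.9,fy=2.9,interpolation=cv2.INTER_CUBIC)
cv2.imwrite("pics/trays.png",np.hstack([g,w])[:,:,::-1])
cv2.imwrite("pics/veg.png",cv2.resize(t[130:345,215:425],None,fx=2.75,fy=2.75,interpolation=cv2.INTER_CUBIC)[:,:,::-1])
E
```

```text
onion1 [347.1 154.2] 12.9 [239.  229.5] 14.2 tri [ 0.6798 -0.0639  0.0222] gap 0.0 z25 [ 0.679  -0.0638] [ 0.6786 -0.0614]
onion2 [291.6 265.8] 13.0 [351.7 299.4] 16.3 tri [0.4404 0.0618 0.0219] gap 0.0004 z25 [0.4404 0.0617] [0.44  0.064]
tom1 [294.8 164. ] 14.0 [229.1 275. ] 17.1 tri [0.6607 0.0502 0.0251] gap 0.0005 z25 [0.6605 0.0502] [0.661  0.0501]
tom2 [288.5 220.8] 14.0 [295.4 292.8] 17.5 tri [0.5368 0.0664 0.0234] gap 0.0001 z25 [0.5365 0.0663] [0.5365 0.0675]
apple [344.3 204.1] 14.6 [293.7 237.9] 16.8 tri [ 0.5678 -0.0536  0.0297] gap 0.0009 z25 [ 0.5692 -0.0538] [ 0.5686 -0.0578]
orange [349.3 258.5] 14.8 [354.9 244.3] 16.8 tri [ 0.4519 -0.06    0.0268] gap 0.0006 z25 [ 0.4524 -0.0602] [ 0.4517 -0.0617]
```

View pics/trays.png

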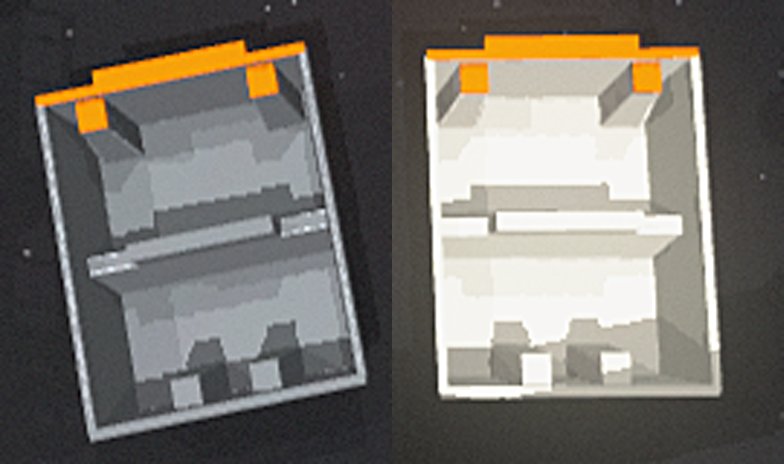

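View pics/veg.png

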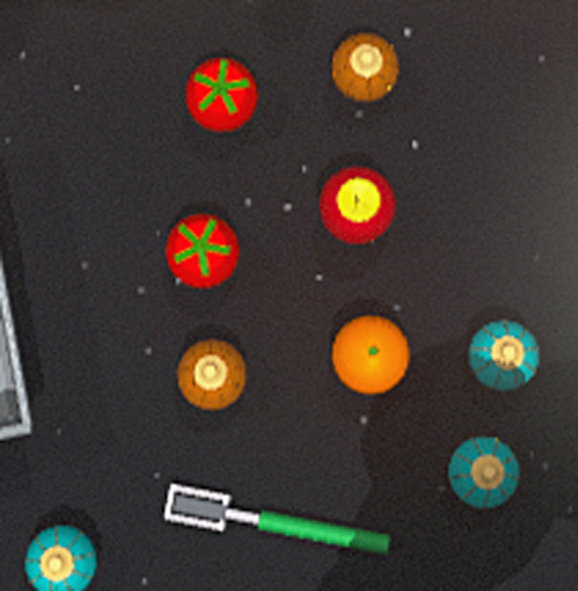

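The crops confirm the targets: brown onions at (347,154) and (292,266), starred tomatoes at (295,164) and (289,221). Each one triangulates to a sensible height. Rim corners in crop pixels:
- **Grey:** (35,95), (304,41), (367,382), (91,441)
- **White (minus 392):** (34,49), (307,47), (329,396), (48,397)

The white grip centre is at about (178,222).

Run:
```python
from h import *
f=lambda p,o:((p[0]+.5)/2.9-.5+o[0],(p[1]+.5)/2.9-.5+o[1])
for n,o,C,G in (("grey",(100,155),[(35,95),(304,41),(367,382),(91,441)],[(125,250),(272,222)]),("white",(425,140),[(34,49),(307,47),(329,396),(48,397)],[(104,222),(253,222)])):
    c=np.array([onz("top",f(p,o),.068) for p in C])[:,:2]; g=np.array([onz("top",f(p,o),.066) for p in G])[:,:2]
    L=[np.linalg.norm(c[i]-c[(i+1)%4]) for i in range(4)]
    d=c[0]+c[1]-c[2]-c[3]; e=c[0]+c[3]-c[1]-c[2]
    print(n,"sides",np.round(L,4),"ctr",c.mean(0).round(4),"yaw",np.arctan2(d[1],d[0]).round(4),np.arctan2(-e[0],e[1]).round(4),
      "grip",g.mean(0).round(4),np.linalg.norm(g[0]-g[1]).round(4),np.arctan2(-(g[0]-g[1])[0],(g[0]-g[1])[1]).round(4))
# IK reach survey
q=lambda th:np.array([0,np.cos((th+np.pi/2)/2),np.sin((th+np.pi/2)/2),0])
for nm,p in (("on1",(.679,-.063,.03)),("on2",(.44,.062,.03)),("t1",(.66,.05,.03)),("t2",(.536,.067,.03)),("grey",(.37,.28,.2)),("white",(.39,-.33,.06)),("bayN",(.31,.27,.03))):
    for d in range(-180,180,45):
        s=env.inverse_kinematics(p,q(np.radians(d))); print(nm,d,None if s is None else np.round(s,2)[[0,4,6]])
```

```text
grey sides [0.195  0.2485 0.1942 0.2499] ctr [0.5041 0.31  ] yaw 0.1806 0.1792 grip [0.5051 0.3109] 0.1049 0.1628
white sides [0.1956 0.2497 0.1949 0.2492] ctr [ 0.5292 -0.3414] yaw -0.0221 -0.0228 grip [ 0.5277 -0.3413] 0.1052 -0.0284
on1 -180 [-0.68 -0.93 -2.53]
on1 -135 [ 0.34  0.31 -2.53]
on1 -90 [ 0.42  0.4  -1.79]
on1 -45 [ 0.46  0.44 -1.03]
on1 0 [ 0.51  0.51 -0.29]
on1 45 [0.54 0.54 0.48]
on1 90 [0.52 0.52 1.28]
on1 135 [0.78 0.99 1.84]
on2 -180 [0.85 0.55 2.47]
on2 -135 [-0.93 -0.2  -2.41]
on2 -90 [ 0.6   0.32 -2.06]
on2 -45 [ 0.66  0.36 -1.31]
on2 0 [ 0.66  0.36 -0.52]
on2 45 [0.65 0.35 0.27]
on2 90 [0.64 0.35 1.05]
on2 135 [0.85 0.55 1.68]
t1 -180 [0.64 0.97 2.44]
t1 -135 [-0.67 -0.53 -2.14]
t1 -90 [ 0.44  0.6  -2.09]
t1 -45 [ 0.45  0.61 -1.31]
t1 0 [ 0.41  0.55 -0.49]
t1 45 [0.42 0.57 0.28]
t1 90 [0.44 0.59 1.05]
t1 135 [0.64 0.97 1.65]
t2 -180 [0.76 0.8  2.37]
t2 -135 [-0.83 -0.39 -2.25]
t2 -90 [ 0.53  0.49 -2.14]
t2 -45 [ 0.62  0.59 -1.43]
t2 0 [ 0.64  0.61 -0.65]
t2 45 [0.64 0.61 0.13]
t2 90 [0.64 0.61 0.92]
t2 135 [0.76 0.8  1.58]
grey -180 [0.49 0.14 2.3 ]
grey -135 None
grey -90 [-0.88  0.   -2.32]
grey -45 [-0.08  0.03 -1.55]
grey 0 [ 0.31  0.08 -0.8 ]
grey 45 [ 0.31  0.08 -0.01]
grey 90 [0.31 0.08 0.77]
grey 135 [0.49 0.14 1.51]
white -180 [ 0.73  0.04 -2.56]
white -135 [ 0.8   0.07 -1.8 ]
white -90 [ 0.88  0.1  -1.04]
white -45 [ 0.96  0.13 -0.28]
white 0 [1.04 0.17 0.48]
white 45 [1.07 0.19 1.25]
white 90 [1.14 0.22 2.01]
white 135 [1.63 0.64 2.49]
bayN -180 [0.31 0.42 1.98]
bayN -135 None
bayN -90 [ 0.04  0.23 -2.58]
bayN -45 [ 0.06  0.24 -1.8 ]
bayN 0 [ 0.36  0.48 -1.21]
bayN 45 [ 0.18  0.31 -0.29]
bayN 90 [0.3  0.41 0.42]
bayN 135 [0.31 0.42 1.2 ]
```

```bash
cat >> h.py <<'E'
GREY=np.array([.5046,.3105]); GY=.178; WHITE=np.array([.5284,-.3414]); WY=-.024
def q(th): a=(th+np.pi/2)/2; return np.array([0,np.cos(a),np.sin(a),0])   # tool down, closing along angle th
def bay(c,yaw,s): return c+.052*s*np.array([np.cos(yaw),np.sin(yaw)])
def st(m=""): print(m,"t",round(env.current_time(),2),"pos",np.round(env.current_tool_pos(),4),"F",np.round(env.current_ft_force(),1),"open",round(env.current_opening(),4),"grip",round(env.current_grip_force(),1),"q7",round(env.current_joint_pos()[6],2))
def pick(xy,th,z,up=.18):
    env.move_to([*xy,.12],q(th)); env.servo_line([*xy,z],speed=.12); env.clamp(); st("grasped")
    env.servo_line([*xy,up],speed=.2); st("lifted")
def place(xy,th,z,up=.18):
    env.move_to([*xy,up],q(th)); env.servo_line([*xy,z+.015],speed=.18); env.servo_line([*xy,z],speed=.03); st("down")
    env.gripper_open(); env.servo_line([*xy,up],speed=.2); st("clear")
E
python3 - <<'E'
from h import *
pick((.679,-.0630),np.pi/4,.021)
if env.current_opening()>.04: place(bay(GREY,GY,1),GY+np.pi/2,.0255)
E
```

```text
grasped t 4.5 pos [ 0.679  -0.063   0.0211] F [-1.1 -0.2  0.9] open 0.0518 grip 30.0 q7 0.48
lifted t 5.44 pos [ 0.6783 -0.0632  0.1785] F [-1.  -0.  -1.5] open 0.0519 grip 30.0 q7 0.55
down t 8.51 pos [0.5557 0.3197 0.0253] F [ 0.1 -0.1 -0.3] open 0.0519 grip 30.0 q7 0.72
clear t 10.31 pos [0.5554 0.3192 0.1787] F [ 0.9 -0.3 -0.1] open 0.087 grip 0.0 q7 0.8
```

Run:
```python
from h import *
pick((.4402,.0625),np.pi/4,.021)
if env.current_opening()>.04: place(bay(GREY,GY,-1),GY+np.pi/2,.0255)
env.move_to([*WHITE,.2],q(WY)); st("over white")
t=eyes.snapshot("top"); s=eyes.snapshot("side")
a=cv2.resize(t[150:315,95:235],None,fx=2.8,fy=2.8,interpolation=cv2.INTER_CUBIC); b=cv2.resize(s[345:480,150:390],(400,225)); b=cv2.copyMakeBorder(b,0,a.shape[0]-225,0,0,0)
cv2.imwrite("pics/grey1.png",np.hstack([a,b])[:,:,::-1])
# stacking IK plan
for p,th in (((*GREY,.33),GY-np.pi),((*GREY,.12),GY-np.pi),((*GREY,.33),GY+np.pi),((.5,-.02,.33),-1.5)):
    r=env.inverse_kinematics(p,q(th)); print(th,None if r is None else np.round(r,2))
print(np.round(env.current_joint_pos(),2))
```

```text
grasped t 13.09 pos [0.4403 0.0624 0.0211] F [ 0.6 -0.2  1.7] open 0.0521 grip 30.0 q7 0.23
lifted t 14.03 pos [0.4395 0.0623 0.1789] F [-0.1 -0.  -1.4] open 0.0522 grip 30.0 q7 0.52
down t 16.56 pos [0.4533 0.3013 0.0253] F [ 0.3 -0.  -0. ] open 0.0516 grip 30.0 q7 0.62
clear t 18.36 pos [0.4531 0.3007 0.1789] F [-0.2  0.1 -0.3] open 0.0864 grip 0.0 q7 0.75
over white t 20.67 pos [ 0.5291 -0.3399  0.2001] F [0.2 0.2 0.1] open 0.0871 grip 0.0 q7 0.21
-2.963592653589793 [ 0.24  0.48 -1.24  1.35  0.46  1.62  2.38]
-2.963592653589793 [ 0.27  0.7  -1.25  1.64  0.69  1.31  2.22]
3.319592653589793 [ 0.24  0.48 -1.24  1.35  0.46  1.62  2.38]
-1.5 [ 0.84  0.09 -0.94  1.59  0.08  1.5  -1.6 ]
[ 1.15  0.51 -0.89  1.46  0.4   1.36  0.21]
```

View pics/grey1.png

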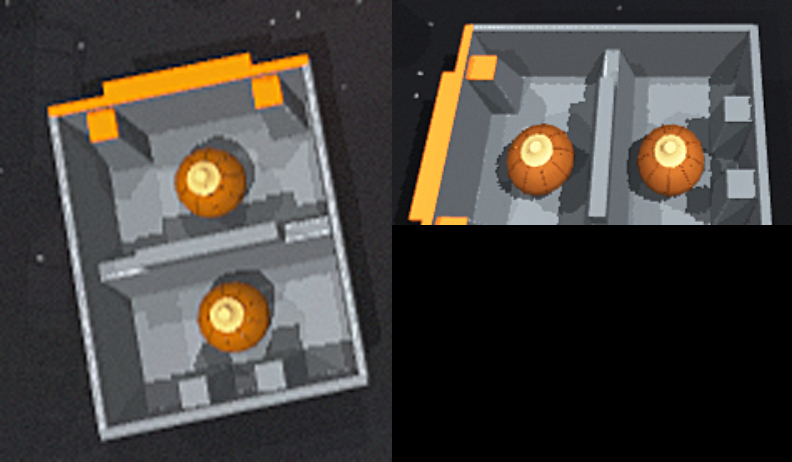

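Both onions stand upright on the grey floor, one per bay: crop (205,180) and (230,315). Next is the white tray.

Run:
```python
from h import *
env.servo_line([*WHITE,.08],speed=.15); env.servo_line([*WHITE,.057],speed=.05); st("at grip")
env.clamp(); st("clamped")
env.servo_line([*WHITE,.10],speed=.06); st("lift"); env.servo_line([*WHITE,.30],speed=.15)
env.move_to([.5,-.02,.30],q(1.6)); st("mid"); env.move_to([*GREY,.30],q(GY+np.pi)); env.hold(.3); st("over grey")
t=eyes.snapshot("top"); s=eyes.snapshot("side")
cv2.imwrite("pics/hov.png",np.hstack([cv2.resize(t[130:350,40:260],(400,400)),cv2.resize(s[180:480,100:400],(400,400))])[:,:,::-1]); cv2.imwrite("pics/hov_s.png",s[:,:,::-1])
print(env.current_orientation())
```

```text
at grip t 22.32 pos [ 0.5284 -0.3413  0.0569] F [ 0.3  0.1 -0.5] open 0.087 grip 0.0 q7 0.14
clamped t 23.52 pos [ 0.5284 -0.3414  0.057 ] F [-0.5 -1.2 -0. ] open 0.0116 grip 29.3 q7 0.14
lift t 24.38 pos [ 0.5281 -0.3413  0.0996] F [-0.2  0.6 -2.5] open 0.0114 grip 29.2 q7 0.16
mid t 27.09 pos [ 0.5003 -0.0213  0.3   ] F [ 0.  -0.2 -2.2] open 0.0119 grip 29.2 q7 1.37
over grey t 28.64 pos [0.5051 0.3096 0.3001] F [ 0.8 -0.2 -2.3] open 0.0118 grip 29.2 q7 2.36
[-2.41052523e-05  7.66816849e-01 -6.41865958e-01  1.04823639e-04]
```

View pics/hov.png

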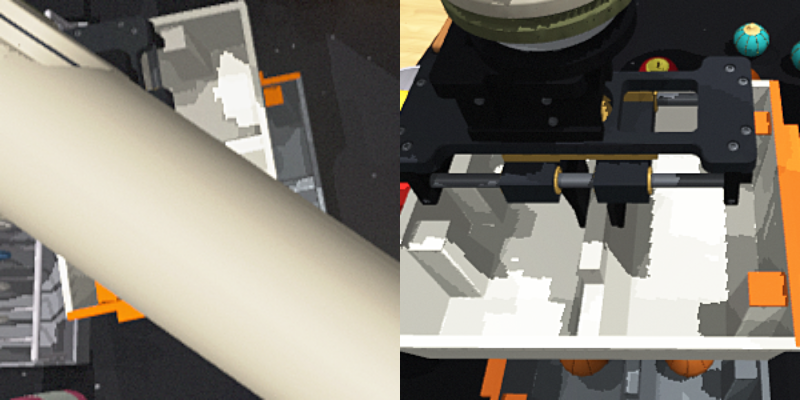

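The tray hangs level, with its orange end toward the robot and grey's facing away. Now I'll lower it, watching the force.

Run:
```python
from h import *
env.servo_line([*GREY,.17],q(GY+np.pi),speed=.12); env.servo_line([*GREY,.132],speed=.06); env.hold(.2); st("near"); f0=env.current_ft_force()[2]
z=.132
while z>.1165:
    z-=.0015; env.servo_line([*GREY,z],speed=.03); f=env.current_ft_force()[2]-f0
    if z<.124 or f>1: st(f"{z:.4f} {f:.1f}")
    if f>2: break
s=eyes.snapshot("side"); t=eyes.snapshot("top")
cv2.imwrite("pics/low.png",cv2.resize(s[280:480,100:400],(780,520))[:,:,::-1])
```

```text
near t 30.96 pos [0.5047 0.3106 0.1324] F [ 1.5  1.  -2.3] open 0.012 grip 29.2 q7 2.28
0.1230 0.1 t 32.46 pos [0.5046 0.3105 0.1229] F [ 0.4  1.1 -2.1] open 0.012 grip 29.2 q7 2.27
0.1215 -0.9 t 32.71 pos [0.5045 0.3105 0.1214] F [ 0.1 -0.6 -3.2] open 0.0117 grip 29.2 q7 2.27
0.1200 -0.4 t 32.96 pos [0.5046 0.3105 0.1199] F [-0.   0.3 -2.7] open 0.0118 grip 29.2 q7 2.27
0.1185 6.5 t 33.21 pos [0.5047 0.3107 0.1189] F [-1.3 -2.3  4.3] open 0.0117 grip 29.5 q7 2.27
```

View pics/low.png

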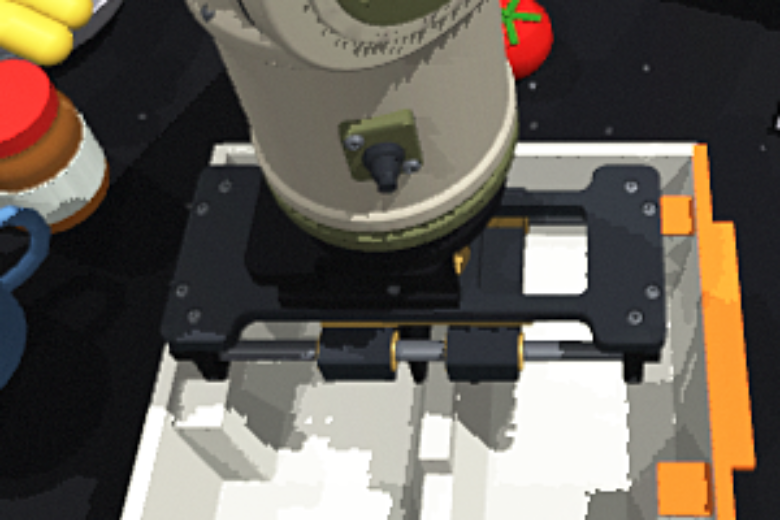

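Contact came at TCP 0.119, exactly the expected seat height. I'll release, clear the view and check the rim positions.

Run:
```python
from h import *
env.gripper_open(); env.servo_line([*GREY,.26],speed=.15); st("clear")
env.move_to([.5365,.067,.16],q(np.pi/4)); st()
t=eyes.snapshot("top"); s=eyes.snapshot("side")
cv2.imwrite("pics/st_t.png",t[:,:,::-1])
a=cv2.resize(t[140:320,80:250],None,fx=2.9,fy=2.9,interpolation=cv2.INTER_CUBIC); b=cv2.resize(s[330:480,150:430],(300,161)); b=cv2.copyMakeBorder(b,0,a.shape[0]-161,0,0,0)
cv2.imwrite("pics/stack.png",np.hstack([a,b])[:,:,::-1])
```

```text
clear t 35.77 pos [0.5044 0.3101 0.2591] F [-0.8 -0.  -0.1] open 0.0871 grip 0.0 q7 2.35
 t 37.47 pos [0.5364 0.0677 0.16  ] F [ 0.   0.4 -0.6] open 0.087 grip 0.0 q7 0.41
```

View pics/stack.png

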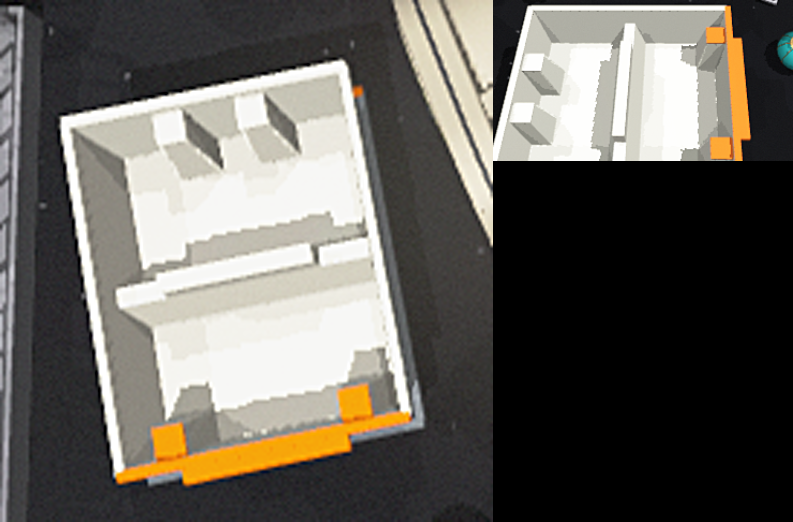

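The white tray sits inside the grey rim. Corner pixels in the crop are (60,118), (347,62), (411,415) and (116,481), and the grip runs (162,285)–(312,252). I'll check its pose and level before placing the first tomato.

Run:
```python
from h import *
f=lambda p:((p[0]+.5)/2.9-.5+80,(p[1]+.5)/2.9-.5+140)
c=np.array([onz("top",f(p),.130)[:2] for p in [(60,118),(347,62),(411,415),(116,481)]]); g=np.array([onz("top",f(p),.128)[:2] for p in [(162,285),(312,252)]])
L=[np.linalg.norm(c[i]-c[(i+1)%4]) for i in range(4)]; d=c[0]+c[1]-c[2]-c[3]
ctr=c.mean(0); yaw=np.arctan2(d[1],d[0]); print(np.round(L,4),ctr,yaw,g.mean(0),np.linalg.norm(g[0]-g[1]))
W=(ctr+g.mean(0))/2
if np.linalg.norm(W-GREY)<.009 and abs(yaw-GY)<.05 and max(L)<.255:
    pick((.5366,.0667),np.pi/4,.021,up=.24)
    if env.current_opening()>.045: place(bay(W,yaw,-1),yaw+np.pi/2,.0875,up=.24)
```

```text
[0.1961 0.2429 0.1959 0.2472] [0.50555338 0.30827095] 0.1771901623901401 [0.50407983 0.30634928] 0.10139771721320885
grasped t 39.48 pos [0.5367 0.0667 0.0211] F [-0.5  0.2  1.1] open 0.0563 grip 30.0 q7 0.29
lifted t 40.72 pos [0.536  0.0666 0.2388] F [-0.6  0.6 -0.8] open 0.0566 grip 30.0 q7 0.45
down t 43.25 pos [0.4536 0.2982 0.0873] F [ 0.7  0.3 -0.6] open 0.0559 grip 30.0 q7 0.76
clear t 44.99 pos [0.4533 0.2977 0.2389] F [-0.1 -0.6 -0.4] open 0.0871 grip 0.0 q7 0.88
```

Run:
```python
from h import *
pick((.6607,.0502),np.pi/4,.021,up=.24)
if env.current_opening()>.045: place(bay(np.array([.5048,.3073]),.177,1),.177+np.pi/2,.0875,up=.26)
env.move_to([.5,-.15,.3],q(.8)); env.hold(.5); st()
t=eyes.snapshot("top"); s=eyes.snapshot("side")
a=cv2.resize(t[140:320,80:250],None,fx=2.4,fy=2.4,interpolation=cv2.INTER_CUBIC); b=cv2.resize(s[300:480,150:430],(380,244)); b=cv2.copyMakeBorder(b,0,a.shape[0]-244,0,0,0)
cv2.imwrite("pics/fin.png",np.hstack([a,b])[:,:,::-1]); 
for k,p in (("apple",(344,204)),("orange",(350,258))): print(k,blob(t,p,19))
```

```text
grasped t 47.92 pos [0.6608 0.0502 0.0211] F [-0.1 -0.5  1.7] open 0.0562 grip 30.0 q7 0.35
lifted t 49.16 pos [0.6602 0.05   0.2386] F [-0.1 -1.  -0.9] open 0.0559 grip 30.0 q7 0.43
down t 51.94 pos [0.5559 0.3165 0.0873] F [ 0.3  0.4 -0.9] open 0.0555 grip 30.0 q7 0.81
clear t 53.78 pos [0.5557 0.3161 0.2587] F [ 0.4 -0.5 -1. ] open 0.0867 grip 0.0 q7 0.89
 t 56.01 pos [ 0.5    -0.1499  0.3   ] F [0.2 0.2 0.5] open 0.087 grip 0.0 q7 0.92
apple ((344.5, 204.0), 14.534542083740234)
orange ((349.17242431640625, 258.6551818847656), 14.620957374572754)
```

View pics/fin.png

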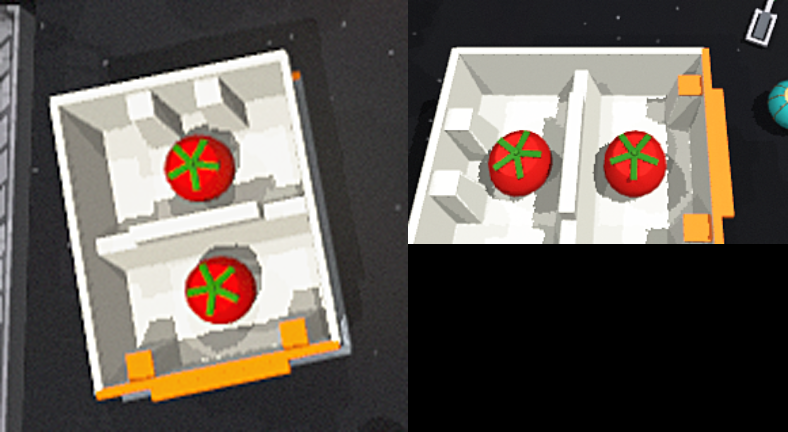

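Both tomatoes stand upright in the white bays, at crop (199,168) and (220,290). The stack is intact and the apple and orange haven't moved, so I'm handing in.

```bash
python3 -c "
from workcell import env
print(env.close_job())"
```

```text
the job is handed in; nothing more can be done
None
```

I handed the job in at about 56 s of the 141 s allowed: both onions are in the grey tray, the white tray is turned and seated on its lugs, both tomatoes are in the white tray, and the apple and orange haven't moved.

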